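# Set the stirrer's stepped speed selector and start it

## Task

A small jar stands on the magnetic stirrer and is to be stirred at speed 4. With the fingers closed, push the selector's blue lever clockwise with the fingertips, click by click from where it stands, to the fourth click after the red off mark (the fourth white dot) without running on to the fifth; then press the green start button fully in and let it come back up. Do not grip the lever, and leave the jar, the vial, the marker and the timer where they stand.

Things in the scene. Friction and masses are not known exactly. Their poses are not given: they have to be found in the camera images.
- stirrer: magnetic stirrer, white housing fixed to the bench, 230 (x) x 180 (y) x 58 mm high; origin at the centre of its underside, z up, +x to its back. Its flat top, the deck, is 58 mm up. On the back half, centred at x = +56 mm, a white round plate of 112 mm diameter, 6 mm above the deck, carries the jar. The front half has a black panel with selector and start button
- selector_axis (a point): point on the vertical axis of the selector, on the deck, 58 mm ahead (x = -58) and 30 mm left (y = +30) of the stirrer's origin; axes as the stirrer's
- off_mark (a point): the red bar on the panel, mark of off, 47.5 mm from the selector's axis at 100 deg (angles about the axis, counterclockwise seen from above, from the stirrer's +x). On the same circle follow white dots that grow in size, at 60, 20, -20, -60 and -100 deg: speeds 1 to 5
- lever_tip (a point): centre of the outer end of the selector's lever, 43 mm from its axis, 15.5 mm above the deck; its x axis points out along the lever, z up. The lever is a blue bar with a white line on top: 9 mm wide, from 13 mm behind the axis to 43 mm ahead of it, from 5 to 26 mm above the deck. A grey disc, 38 mm across and 5.5 mm high, lies under it
- speed (a joint): turn of the selector, rad: 0 at the red off mark, growing clockwise seen from above, 0.698 (40 deg) a click, so speed 4 is 2.793; stop at 3.491. A sprung detent holds it at each click: pushed more than half-way to the next it snaps on to it by itself, let go sooner it falls back. It takes about 4 N on the lever 32 mm from the axis
- start (a joint): travel of the green start button, m: 0 up, grows as it is pressed to 0.006 fully in; springs back; about 4 N fully in
- start_top (a point): centre of the top of the start button, a green round cap of 24 mm diameter that stands out of a black collar, on the panel 72 mm ahead (x = -72) and 56 mm right (y = -56) of the stirrer's origin
- jar: small brown jar with a white top, 50 mm diameter, 42 mm high, loose on the stirrer's plate; origin at the centre of its underside
- vial: closed brown vial with a white cap, 29 mm diameter, 81 mm high, standing loose to the right of the stirrer; origin at the centre of its underside
- marker: white and blue marker pen, 135 mm long, 17 mm thick, lying loose on the bench at the right; origin under its middle
- timer: white bench timer with three coloured keys, 64 x 64 x 19 mm, loose on the bench at the right; origin at the centre of its underside
- cap_press: fixed hand press at the right, 170 (x) x 124 (y) mm, 376 mm high with its raised ball lever: an obstacle to go round; origin at the centre of its underside

How it is judged:
By the outcome, as a careful person would: the job done as asked, in the order asked, and still so for the second after the job is handed in, with the robot touching nothing.
It also fails if it takes over 51 s, if anything falls off the work surface, if the arm or the gripper's body presses on something with over 40 N, if the wrist force passes 120 N, or if a joint passes its speed limit or range.

## Robot

A 7-joint arm with a two-finger parallel gripper is mounted at the origin on a cart in front of the work surface, level with it; the furniture and walls round the work are solid. World frame = base frame: x ahead of the robot, y to its left, z up, the work surface at z = 0. Lengths are in mm, angles in rad, forces in N, time in s.
With the tool pointing down it reaches from about 400 to 875 mm from the base axis. Payload 4.4 kg.
Tool frame: the origin (TCP) lies between the finger pads, 19 mm behind the fingertips; this is the grasp point; z points along the fingers, y is the line along which they close (so a half turn about z gives the same grasp; the last joint's range is limited). The gripper opens to 85 mm and grips with 20 to 120 N. Pads are 22 mm wide; open, the fingers measure 114 mm over their backs; the gripper's body (76 mm by 85 mm) begins 54 mm behind the grasp point. The pads swing forward as they close: fully open they stand 13 mm farther back than shut.
Start: joints at [-1.25, 0.628, 0.038, 1.517, -0.027, 0.996, -0.02], TCP at [245.176, 602.002, 250.013] pointing down, gripper open.
Joint ranges: [-3.06, 3.06], [-0.37, 2.12], [-1.25, 1.32], [0.18, 2.47], [-1.1, 4.24], [0.23, 1.98], [-2.94, 2.94]. Speed limits (rad/s): [2.57, 2.57, 3.14, 3.14, 3.14, 3.14, 3.14].

## Interface

Orientations are given as [roll, pitch, yaw] about the fixed x, y, z axes, in that order (R = Rz(yaw) Ry(pitch) Rx(roll)).
In Python, from cell import read_state, get_image, finish_job gives the robot as it stands.
- The arm moves only by the tool send_rows, never from a script. Its argument "series" is a list of rows, each an object of numbers: "ax", "ay", "az": the turn, a rotation vector about the tool's x, y, z in rad; "dx", "dy", "dz": the shift along the tool's x, y, z in cm; "hand": the closure, from 0 (fully open) to 1 (shut). In form: [{"ax": .., "ay": .., "az": .., "dx": .., "dy": .., "dz": .., "hand": ..}, ...]. A call has 1 to 10 rows; each row is the pose to reach, as a shift and turn from the pose commanded when the call began, along the tool's axes at that moment; what a row does not reach only later rows make up. A row lasts 1/10 s, in which the tool goes at most 50 mm and 8.59 degrees, less where a joint would pass 70% of its speed; a pose out of reach is approached as far as the arm can. A call with a gripper value outside its range is refused whole. The fingers move at their own pace and stop on an object; the grip force is fixed at half the most. Time passes only in rows, so rows that repeat a pose let the fingers close. It gives the time, the measured TCP pose, the force, the opening and the grip force at its end, in the units of the state.
- read_state(): the state, without advancing time (a new reading comes with each control period).
- get_image(name): name is "side" or "top" or "wrist"; returns a dict with "pixels" (420x560x3 uint8, red, green, blue), "mtx" (3x3 intrinsics, pixels), "R" (3x3) and "t" (3): a world point X has camera coordinates R X + t. Camera axes: x right, y down, z forward; pixel columns grow to the right and rows downward; lengths in mm; the calibration is good to about 2 mm. The wrist camera is an equidistant fisheye: a pixel r from the principal point sees the ray r / f radians off the axis. A picture is of the moment at which its call begins. There is no depth.
- finish_job(): hands the job in; it is judged then, once.
The state is a dict: "clock": time; "qpos": joint angles; "qd": joint speeds; "tau": joint torques, N m; "eef_pos": TCP position; "tool_rot": TCP orientation; "force": force on the tool from outside, world axes, zero at the start; "torque": the same for the moment, N m; "width": finger opening in mm; "gripper_force": force on a finger pad.
Only numpy, scipy, OpenCV 4.12 (cv2) and the standard library are available. Lean on these libraries where they do the work, as an engineer would, in place of code of your own. Each camera call takes 0.05 s, during which the arm holds its last target. There are 200 camera calls.

## Working session

There is one attempt and no reset: what is moved stays moved. The work goes in short steps, Python scripts to look and compute and a tool call to move; the robot and the scene stay as the last step left them, time stands still between calls to the robot, and variables do not carry over. Pictures are saved under pics/ and viewed, at most 10 in all, crops included, and the job is handed in when it is done.

Besides the shell and the picture viewer there is one more tool, called as name([rows], argument=value, ...), one row to a line, values as JSON. send_rows: Moves the arm, as the interface text tells. Its arguments: {"type":"object","properties":{"series":{"type":"array","items":{"type":"object","properties":{"ax":{"type":"number"},"ay":{"type":"number"},"az":{"type":"number"},"dx":{"type":"number"},"dy":{"type":"number"},"dz":{"type":"number"},"hand":{"type":"number"}}}}},"required":["series"]}

```bash
ls; mkdir -p pics
python3 - <<'E'
from cell import read_state,get_image
import cv2,numpy as np,pickle
s=read_state();print({k:np.round(v,3) for k,v in s.items()})
d={n:get_image(n) for n in("top","side")}
pickle.dump(d,open("im0.pkl","wb"))
for n in d:
    print(n,np.round(d[n]["mtx"],1).tolist(),np.round(d[n]["R"],3).tolist(),np.round(d[n]["t"],1).tolist())
    cv2.imwrite(f"pics/{n}0.png",d[n]["pixels"][:,:,::-1])
E
```

```text
pics
{'clock': np.float64(0.0), 'qpos': array([-1.25 ,  0.629,  0.038,  1.518, -0.027,  0.996, -0.02 ]), 'qd': array([ 0.001,  0.   ,  0.   ,  0.001, -0.001,  0.001,  0.   ]), 'tau': array([ 0.0000e+00, -5.6339e+01,  1.2260e+00, -1.9345e+01,  1.1000e-02,
        1.1000e-02, -0.0000e+00]), 'eef_pos': array([244.946, 601.427, 249.08 ]), 'tool_rot': array([-3.14 ,  0.   ,  2.755]), 'force': array([0.291, 0.96 , 0.164]), 'torque': array([ 0.065,  0.006, -0.004]), 'gripper_force': np.float64(0.0), 'width': np.float64(85.281)}
top [[504.5, 0.0, 275.1], [0.0, 504.5, 209.7], [0.0, 0.0, 1.0]] [[-0.001, -1.0, 0.006], [-0.993, 0.0, -0.122], [0.122, -0.006, -0.993]] [-132.5, 565.6, 1262.7]
side [[524.9, 0.0, 292.3], [0.0, 524.9, 211.1], [0.0, 0.0, 1.0]] [[0.902, -0.432, 0.01], [-0.161, -0.357, -0.92], [0.401, 0.828, -0.392]] [-551.3, 134.9, 1036.1]
```

View pics/top0.png

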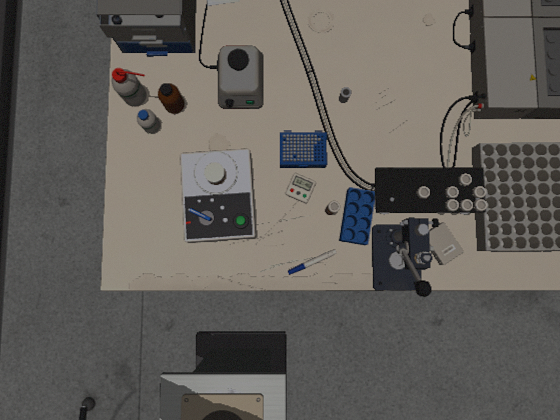

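View pics/side0.png

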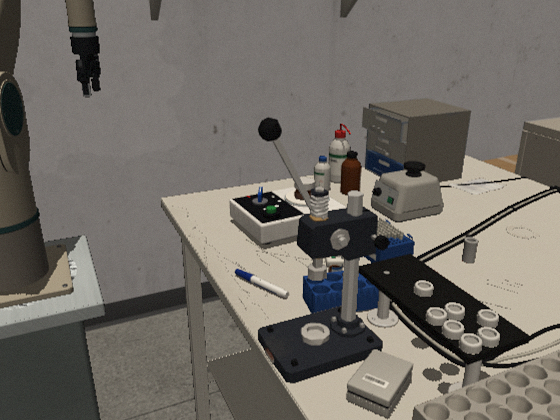

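The top view shows the stirrer around (218,195), with the green button near (240,220), the lever around (200,214) and the red mark on the left near (188,222). I'll measure these next.

```bash
cat > h.py <<'E'
import numpy as np,cv2
def ray(d,u,v,z):
    c=np.linalg.solve(d["mtx"],[u,v,1.]); R=np.array(d["R"]);t=np.array(d["t"])
    o=-R.T@t; r=R.T@c; return o+r*(z-o[2])/r[2]
def proj(d,X):
    c=np.array(d["R"])@X+d["t"]; p=np.array(d["mtx"])@c; return p[:2]/p[2]
def blobs(m,amin=3):
    n,l,st,ce=cv2.connectedComponentsWithStats(m.astype(np.uint8))
    return [(st[i],ce[i]) for i in range(1,n) if st[i][4]>=amin],l
E
python3 - <<'E'
from h import *
import pickle
d=pickle.load(open("im0.pkl","rb"))["top"]; p=d["pixels"]
x0,x1,y0,y1=170,270,140,250
c=p[y0:y1,x0:x1]; hsv=cv2.cvtColor(c,cv2.COLOR_RGB2HSV); H,S,V=[hsv[...,i].astype(int) for i in range(3)]
M={"green":((H>45)&(H<85)&(S>100)&(V>50),66),"blue":((H>95)&(H<130)&(S>90)&(V>60),84),"red":(((H<8)|(H>172))&(S>120)&(V>60),58),"white":((S<60)&(V>140),58)}
for k,(m,z) in M.items():
    for st,ce in blobs(m)[0]:
        print(k,st,np.round(ce+[x0,y0],1),np.round(ray(d,*(ce+[x0,y0]),z),1))
panel=((V<75)).astype(np.uint8)
cn=max(cv2.findContours(panel,0,2)[0],key=cv2.contourArea)
print(cv2.minAreaRect(cn))
gray=(S<60)&(V>110)
cn=max(cv2.findContours(((V<75)|((S<45)&(V>120))).astype(np.uint8),0,2)[0],key=cv2.contourArea)
print("house",cv2.minAreaRect(cn),cv2.contourArea(cn))
cv2.imwrite("pics/top0c.png",cv2.resize(c[:,:,::-1],None,fx=5,fy=5,interpolation=cv2.INTER_CUBIC))
E
```

```text
green [66 76  9  9 69] [240. 220.] [535.8 -44.6  66. ]
blue [20 68 20 13 62] [200.1 214.6] [547.5  52.8  84. ]
red [16 81  5  3 13] [188. 222.] [531.6  86.6  58. ]
white [   0    0  100  110 6635] [219.1 184.9] [626.1   9.7  58. ]
white [81 53  1 12 12] [251.  198.5] [591.3 -71.6  58. ]
white [41 59  2  2  4] [211.5 199.5] [588.7  28.4  58. ]
white [28 60  2  2  3] [198.7 200.3] [586.6  60.8  58. ]
white [51 66  2  3  6] [221.5 207. ] [569.6   2.8  58. ]
white [82 68  1  8  8] [252.  211.5] [558.1 -74.2  58. ]
white [21 70  4  2  4] [192.5 210.5] [560.7  75.9  58. ]
white [54 78  3  4  9] [224.9 219.3] [538.3  -6.1  58. ]
white [ 15  83  69  18 132] [221.5 236.8] [494.2   2.   58. ]
((47.696495056152344, 75.14396667480469), (42.79150390625, 65.37244415283203), 86.42366790771484)
house ((49.50000762939453, 54.49999237060547), (108.99998474121094, 98.99998474121094), 90.0) 10787.0
```

View pics/top0c.png

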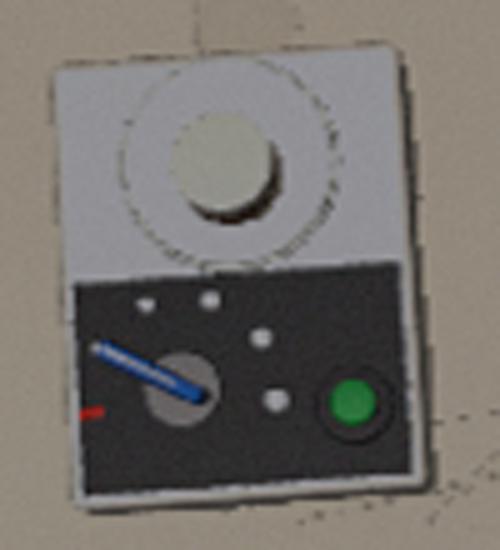

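The crop shows the lever pointing at the first dot, with its tip near crop (97,347). Dots 2 to 5 are at (147,305), (210,300), (262,338) and (276,400), and the red bar is at (91,413). Next I'll fit the stirrer pose and work out the approach.

```bash
cat >> h.py <<'E'
def axis_fit(): 
    return np.load("fit.npy")  # ax, ay, yaw
E
python3 - <<'E'
from h import *
import pickle
D=pickle.load(open("im0.pkl","rb")); d=D["top"]
W=np.array([[531.6,86.6],[586.6,60.8],[588.7,28.4],[569.6,2.8],[538.3,-6.1]])
A=np.radians([100,20,-20,-60,-100]); P=47.5*np.c_[np.cos(A),np.sin(A)]
pc,wc=P.mean(0),W.mean(0); a,b=P-pc,W-wc
yaw=np.arctan2((a[:,0]*b[:,1]-a[:,1]*b[:,0]).sum(),(a*b).sum())
R=np.array([[np.cos(yaw),-np.sin(yaw)],[np.sin(yaw),np.cos(yaw)]])
ax=wc-R@pc; print("axis",ax,"yaw",np.degrees(yaw),"res",np.round(W-(P@R.T+ax),1).tolist())
np.save("fit.npy",[*ax,yaw])
btn=ax+R@[-14,-86]; print("btn pred",btn)
# side view green, blue, red
for n in("side","top"):
    e=D[n]; hsv=cv2.cvtColor(e["pixels"],cv2.COLOR_RGB2HSV);H,S,V=[hsv[...,i].astype(int) for i in range(3)]
    x0,y0,x1,y1=(230,170,310,230) if n=="side" else (180,190,260,250)
    for k,m in {"g":(H>45)&(H<85)&(S>100)&(V>40),"b":(H>95)&(H<130)&(S>90)&(V>50),"r":((H<8)|(H>172))&(S>120)&(V>50)}.items():
        for st,ce in blobs(m[y0:y1,x0:x1])[0]: print(n,k,st,np.round(ce+[x0,y0],1))
        if n=="top" and k=="b":
            v,u=np.nonzero(m[y0:y1,x0:x1]); pts=np.array([ray(d,i+x0,j+y0,84)[:2] for i,j in zip(u,v)])
            q=pts-ax; print("lever mean",q.mean(0)); w=np.linalg.eigh(np.cov(q.T))[1][:,1]; w*=np.sign(w@q.mean(0))
            print("lever angle in stirrer",np.degrees(np.arctan2(w[1],w[0])-yaw),"range along",(q@w).min(),(q@w).max())
for z in (64,68,72): print("btn proj side",proj(D["side"],np.r_[btn,z]),"top",proj(d,np.r_[btn,z]))
print("axis side",proj(D["side"],np.r_[ax,84]))
th=np.radians(60)+yaw
for g in(24,):
    print("hover",ax+32*np.array([np.cos(th),np.sin(th)])+g*np.array([-np.sin(th),np.cos(th)]),"yaw",th+np.pi/2)
E
```

```text
axis [543.09369424  41.2597643 ] yaw 4.290960973190874 res [[0.2, -0.7], [0.2, 0.0], [-0.1, 0.0], [-0.3, 0.8], [-0.1, -0.1]]
btn pred [535.56757813 -45.54667311]
side g [36 35 10  9 69] [270.6 208.8]
side b [28 17  5 15 48] [259.6 194.9]
side r [17 26  4  2  6] [248.5 196.5]
top g [56 26  9  9 71] [240.1 220. ]
top b [10 18 21 13 63] [200.3 214.6]
lever mean [ 4.23452251 11.12033132]
lever angle in stirrer 60.07428257328548 range along -13.54374817110684 42.10611930590254
top r [ 6 31  5  3 13] [188. 222.]
btn proj side [271.07922709 213.640704  ] top [240.41207521 220.15986095]
btn proj side [271.0681645  212.01605613] top [240.31212289 219.99806685]
btn proj side [271.05707264 210.38710988] top [240.21153902 219.83525045]
axis side [259.45013057 192.33105317]
hover [535.35112742  80.50326898] yaw 2.692885275048255
```

The fit residuals are under 1 mm. The lever is at 60.1 deg, which is speed 1, so it needs three clicks. I'll close the fingers and move to a hover beside it.

send_rows([
  {"dx":-4,"dy":-3.2,"dz":0,"hand":1},
  {"dx":-8,"dy":-6.4,"hand":1},
  {"dx":-12,"dy":-9.6,"hand":1},
  {"dx":-16,"dy":-12.8,"hand":1},
  {"dx":-20,"dy":-16.1,"hand":1},
  {"dx":-24,"dy":-19.3,"hand":1},
  {"dx":-28,"dy":-22.5,"hand":1},
  {"dx":-32,"dy":-25.7,"hand":1},
  {"dx":-36,"dy":-28.9,"hand":1},
  {"dx":-39,"dy":-31.3,"hand":1},
])

```text
invalid input at $.series[0]: expected keys ax, ay, az, dx, dy, dz, hand
```

send_rows([
  {"dx":-3,"dy":-2.5,"dz":1.5,"az":0.02,"hand":1},
  {"dx":-5.5,"dy":-4.5,"dz":3,"az":0.04,"hand":1},
  {"dx":-7.0,"dy":-5.8,"dz":4.5,"az":0.06,"hand":1},
  {"dx":-7.5,"dy":-6.1,"dz":6,"az":0.06,"hand":1},
  {"dx":-7.5,"dy":-6.1,"dz":7,"az":0.06,"hand":1},
  {"dx":-7.5,"dy":-6.1,"dz":7,"az":0.06,"hand":1},
  {"dx":-7.5,"dy":-6.1,"dz":7,"az":0.06,"hand":1},
  {"dx":-7.5,"dy":-6.1,"dz":7,"az":0.06,"hand":1},
])

```text
invalid input at $.series[0]: expected keys ax, ay, az, dx, dy, dz, hand
```

send_rows([
  {"ax":0,"ay":0,"az":0,"dx":-4,"dy":-3.2,"dz":0,"hand":1},
  {"ax":0,"ay":0,"az":0,"dx":-8,"dy":-6.4,"dz":0,"hand":1},
  {"ax":0,"ay":0,"az":0,"dx":-12,"dy":-9.6,"dz":0,"hand":1},
  {"ax":0,"ay":0,"az":0,"dx":-16,"dy":-12.8,"dz":0,"hand":1},
  {"ax":0,"ay":0,"az":0,"dx":-20,"dy":-16.1,"dz":0,"hand":1},
  {"ax":0,"ay":0,"az":0,"dx":-24,"dy":-19.3,"dz":0,"hand":1},
  {"ax":0,"ay":0,"az":0,"dx":-28,"dy":-22.5,"dz":0,"hand":1},
  {"ax":0,"ay":0,"az":0,"dx":-32,"dy":-25.7,"dz":0,"hand":1},
  {"ax":0,"ay":0,"az":0,"dx":-36,"dy":-28.9,"dz":0,"hand":1},
  {"ax":0,"ay":0,"az":0,"dx":-39,"dy":-31.3,"dz":0,"hand":1},
])

```text
clock: 1.1
eef_pos: [488.7, 163.2, 249.9]
tool_rot: [-3.141, -0.0, 2.755]
force: [0.6, -0.1, 0.3]
width: 0.1
gripper_force: 0.0
```

send_rows([
  {"ax":0,"ay":0,"az":0.02,"dx":-3,"dy":-2.5,"dz":1.5,"hand":1},
  {"ax":0,"ay":0,"az":0.04,"dx":-5.5,"dy":-4.5,"dz":3.5,"hand":1},
  {"ax":0,"ay":0,"az":0.06,"dx":-7,"dy":-5.7,"dz":5.5,"hand":1},
  {"ax":0,"ay":0,"az":0.06,"dx":-7.5,"dy":-6.1,"dz":7.5,"hand":1},
  {"ax":0,"ay":0,"az":0.06,"dx":-7.5,"dy":-6.1,"dz":9,"hand":1},
  {"ax":0,"ay":0,"az":0.06,"dx":-7.5,"dy":-6.1,"dz":10,"hand":1},
  {"ax":0,"ay":0,"az":0.06,"dx":-7.5,"dy":-6.1,"dz":10,"hand":1},
  {"ax":0,"ay":0,"az":0.06,"dx":-7.5,"dy":-6.1,"dz":10,"hand":1},
])

```text
clock: 1.9
eef_pos: [534.8, 80.6, 150.2]
tool_rot: [3.141, 0.0, 2.695]
force: [0.2, -0.1, 0.2]
width: -0.2
gripper_force: 0.0
```

Run:
```python
from cell import *
import cv2,numpy as np
s=read_state();print(np.round(s["eef_pos"],1),np.round(s["tool_rot"],3),np.round(s["qpos"],2),np.round(s["force"],1))
w=get_image("wrist");t=get_image("side")
im=t["pixels"][100:240,180:340,::-1]
cv2.imwrite("pics/hover.png",np.hstack([cv2.resize(w["pixels"][:,:,::-1],(400,300)),cv2.resize(im,(343,300),interpolation=cv2.INTER_CUBIC)]))
```

```text
[534.8  80.6 150.2] [3.141 0.    2.695] [-0.25  0.61  0.07  1.92 -0.07  0.61  0.99] [ 0.2 -0.1  0.2]
```

View pics/hover.png

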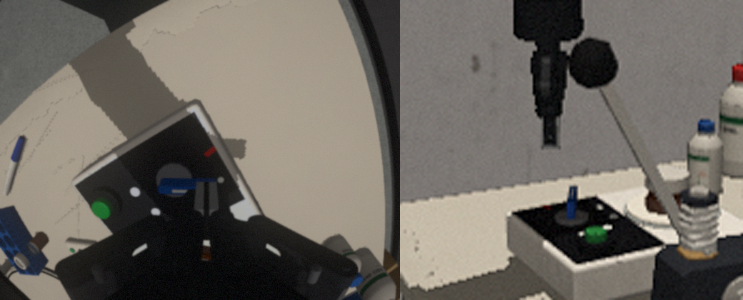

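The wrist and side views show closed fingers hovering just left of the lever, with the tip near crop (550,147) in the side view. That matches 19 mm ahead of the TCP, so I'll descend.

send_rows([
  {"ax":0,"ay":0,"az":0,"dx":0,"dy":0,"dz":2,"hand":1},
  {"ax":0,"ay":0,"az":0,"dx":0,"dy":0,"dz":3.5,"hand":1},
  {"ax":0,"ay":0,"az":0,"dx":0,"dy":0,"dz":4.5,"hand":1},
  {"ax":0,"ay":0,"az":0,"dx":0,"dy":0,"dz":5.2,"hand":1},
  {"ax":0,"ay":0,"az":0,"dx":0,"dy":0,"dz":5.7,"hand":1},
  {"ax":0,"ay":0,"az":0,"dx":0,"dy":0,"dz":6,"hand":1},
  {"ax":0,"ay":0,"az":0,"dx":0,"dy":0,"dz":6.1,"hand":1},
  {"ax":0,"ay":0,"az":0,"dx":0,"dy":0,"dz":6.1,"hand":1},
])

```text
clock: 2.8
eef_pos: [534.9, 80.3, 89.2]
tool_rot: [3.141, 0.0, 2.695]
force: [0.1, -0.0, -0.3]
width: -0.2
gripper_force: 0.0
```

```bash
cat > plan.py <<'E'
# rows for turning the tool about the selector axis, from off0 (mm) to off1, by total deg
import numpy as np,sys
from cell import read_state
s=read_state();p=s["eef_pos"];psi=s["tool_rot"][2]
ax,ay,yaw=np.load("fit.npy"); v=np.array([ax,ay])-p[:2]
X=np.array([np.cos(psi),np.sin(psi)]);Y=np.array([np.sin(psi),-np.cos(psi)])
a=np.array([v@X,v@Y]); print("axis in tool",a.round(1),"th now",np.degrees(psi-yaw)-90,"z",p[2].round(1),"f",s["force"].round(1))
tot,off=float(sys.argv[1]),float(sys.argv[2]); n=int(sys.argv[3])
for i in range(1,n+1):
    d=np.radians(tot*i/n); o=-a[0]+(off+a[0])*i/n   # clockwise seen from above = + about tool z
    c,sn=np.cos(d),np.sin(d); q=a+np.array([[c,-sn],[sn,c]])@[o,32]
    print(f'az {d:.3f} dx {q[0]/10:.2f} dy {q[1]/10:.2f}')
E
python3 plan.py 0 15.5 3
```

```text
axis in tool [-24.3 -31.7] th now 60.10830314099741 z 89.2 f [ 0.1 -0.  -0.3]
az 0.000 dx -0.29 dy 0.03
az 0.000 dx -0.59 dy 0.03
az 0.000 dx -0.88 dy 0.03
```

send_rows([
  {"ax":0,"ay":0,"az":0,"dx":-0.2,"dy":0,"dz":0,"hand":1},
  {"ax":0,"ay":0,"az":0,"dx":-0.4,"dy":0,"dz":0,"hand":1},
  {"ax":0,"ay":0,"az":0,"dx":-0.6,"dy":0,"dz":0,"hand":1},
  {"ax":0,"ay":0,"az":0,"dx":-0.8,"dy":0,"dz":0,"hand":1},
  {"ax":0,"ay":0,"az":0,"dx":-0.95,"dy":0,"dz":0,"hand":1},
  {"ax":0,"ay":0,"az":0,"dx":-1,"dy":0,"dz":0,"hand":1},
  {"ax":0,"ay":0,"az":0,"dx":-1,"dy":0,"dz":0,"hand":1},
])

```text
clock: 3.5
eef_pos: [543.0, 76.3, 88.9]
tool_rot: [-3.141, -0.001, 2.695]
force: [-2.2, 1.7, 1.1]
width: -0.1
gripper_force: 1.3
```

```bash
python3 plan.py 30 15 10
```

```text
axis in tool [-15.2 -31.5] th now 60.12404644119826 z 88.9 f [-2.2  1.7  1.1]
az 0.052 dx -0.17 dy 0.12
az 0.105 dx -0.35 dy 0.19
az 0.157 dx -0.52 dy 0.24
az 0.209 dx -0.71 dy 0.29
az 0.262 dx -0.89 dy 0.33
az 0.314 dx -1.07 dy 0.35
az 0.367 dx -1.26 dy 0.37
az 0.419 dx -1.45 dy 0.38
az 0.471 dx -1.63 dy 0.38
az 0.524 dx -1.82 dy 0.37
```

Contact came where predicted, at about 3 N. Next I'll push the first click, a 30 deg turn.

send_rows([
  {"ax":0,"ay":0,"az":0.052,"dx":-0.17,"dy":0.1,"dz":0,"hand":1},
  {"ax":0,"ay":0,"az":0.105,"dx":-0.35,"dy":0.17,"dz":0,"hand":1},
  {"ax":0,"ay":0,"az":0.157,"dx":-0.52,"dy":0.22,"dz":0,"hand":1},
  {"ax":0,"ay":0,"az":0.209,"dx":-0.71,"dy":0.27,"dz":0,"hand":1},
  {"ax":0,"ay":0,"az":0.262,"dx":-0.89,"dy":0.31,"dz":0,"hand":1},
  {"ax":0,"ay":0,"az":0.314,"dx":-1.07,"dy":0.34,"dz":0,"hand":1},
  {"ax":0,"ay":0,"az":0.367,"dx":-1.26,"dy":0.36,"dz":0,"hand":1},
  {"ax":0,"ay":0,"az":0.419,"dx":-1.45,"dy":0.37,"dz":0,"hand":1},
  {"ax":0,"ay":0,"az":0.471,"dx":-1.63,"dy":0.37,"dz":0,"hand":1},
  {"ax":0,"ay":0,"az":0.524,"dx":-1.82,"dy":0.37,"dz":0,"hand":1},
])

```text
clock: 4.5
eef_pos: [562.3, 71.1, 89.0]
tool_rot: [3.141, 0.001, 2.169]
force: [-0.5, 0.6, 0.1]
width: 0.3
gripper_force: 0.0
```

```bash
cat > look.py <<'E'
from h import *
from cell import *
import sys
d=get_image("top"); p=d["pixels"]; ax,ay,yaw=np.load("fit.npy")
x0,y0,x1,y1=180,190,235,240
hsv=cv2.cvtColor(p,cv2.COLOR_RGB2HSV);H,S,V=[hsv[...,i].astype(int) for i in range(3)]
m=((H>95)&(H<130)&(S>90)&(V>50))[y0:y1,x0:x1]; v,u=np.nonzero(m); print("blue px",len(u))
q=np.array([ray(d,i+x0,j+y0,84)[:2] for i,j in zip(u,v)])-[ax,ay]
w=np.linalg.eigh(np.cov(q.T))[1][:,1]; w*=np.sign(w@q.mean(0)); print("lever deg",np.degrees(np.arctan2(w[1],w[0])-yaw),"extent",(q@w).min(),(q@w).max())
d2=get_image("side")
cv2.imwrite(sys.argv[1],np.hstack([cv2.resize(p[140:250,170:270,::-1],(364,400),interpolation=cv2.INTER_CUBIC),cv2.resize(d2["pixels"][130:240,210:320,::-1],(400,400),interpolation=cv2.INTER_CUBIC)]))
E
python3 look.py pics/p1.png; python3 plan.py 40 15 10
```

```text
blue px 47
lever deg 18.716318230094554 extent -12.927038450156399 27.426220025875562
axis in tool [-13.7 -32.8] th now 30.069299335561738 z 89.0 f [-0.  -0.2 -0. ]
az 0.070 dx -0.21 dy 0.01
az 0.140 dx -0.43 dy 0.08
az 0.209 dx -0.66 dy 0.14
az 0.279 dx -0.88 dy 0.19
az 0.349 dx -1.11 dy 0.22
az 0.419 dx -1.35 dy 0.23
az 0.489 dx -1.58 dy 0.23
az 0.559 dx -1.81 dy 0.21
az 0.628 dx -2.05 dy 0.18
az 0.698 dx -2.28 dy 0.14
```

View pics/p1.png

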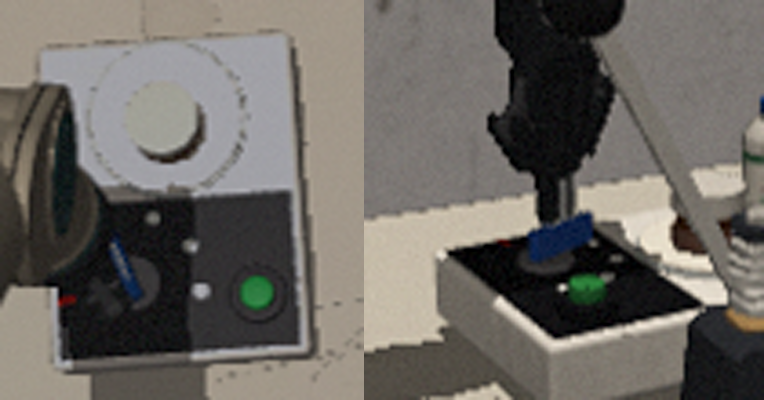

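The lever now points at dot 2, measured at 18.7 deg with the finger behind it. Next is the second click.

send_rows([
  {"ax":0,"ay":0,"az":0.07,"dx":-0.21,"dy":0.03,"dz":0,"hand":1},
  {"ax":0,"ay":0,"az":0.14,"dx":-0.43,"dy":0.08,"dz":0,"hand":1},
  {"ax":0,"ay":0,"az":0.209,"dx":-0.66,"dy":0.14,"dz":0,"hand":1},
  {"ax":0,"ay":0,"az":0.279,"dx":-0.88,"dy":0.19,"dz":0,"hand":1},
  {"ax":0,"ay":0,"az":0.349,"dx":-1.11,"dy":0.22,"dz":0,"hand":1},
  {"ax":0,"ay":0,"az":0.419,"dx":-1.35,"dy":0.23,"dz":0,"hand":1},
  {"ax":0,"ay":0,"az":0.489,"dx":-1.58,"dy":0.23,"dz":0,"hand":1},
  {"ax":0,"ay":0,"az":0.559,"dx":-1.81,"dy":0.21,"dz":0,"hand":1},
  {"ax":0,"ay":0,"az":0.628,"dx":-2.05,"dy":0.18,"dz":0,"hand":1},
  {"ax":0,"ay":0,"az":0.698,"dx":-2.28,"dy":0.14,"dz":0,"hand":1},
])

```text
clock: 5.6
eef_pos: [576.0, 53.4, 89.0]
tool_rot: [3.141, 0.0, 1.472]
force: [0.3, 0.5, -0.6]
width: -0.0
gripper_force: 0.0
```

```bash
python3 look.py pics/p2.png; python3 plan.py 40 15 10
```

```text
blue px 47
lever deg -21.55772479927238 extent -12.302511970826181 41.77946652091517
axis in tool [-14.8 -31.6] th now -9.87268002786736 z 89.0 f [0.2 0.  0.6]
az 0.070 dx -0.23 dy 0.14
az 0.140 dx -0.46 dy 0.22
az 0.209 dx -0.69 dy 0.28
az 0.279 dx -0.93 dy 0.33
az 0.349 dx -1.18 dy 0.36
az 0.419 dx -1.42 dy 0.37
az 0.489 dx -1.67 dy 0.37
az 0.559 dx -1.91 dy 0.35
az 0.628 dx -2.15 dy 0.31
az 0.698 dx -2.39 dy 0.26
```

send_rows([
  {"ax":0,"ay":0,"az":0.07,"dx":-0.23,"dy":0.1,"dz":0,"hand":1},
  {"ax":0,"ay":0,"az":0.14,"dx":-0.46,"dy":0.18,"dz":0,"hand":1},
  {"ax":0,"ay":0,"az":0.209,"dx":-0.69,"dy":0.26,"dz":0,"hand":1},
  {"ax":0,"ay":0,"az":0.279,"dx":-0.93,"dy":0.32,"dz":0,"hand":1},
  {"ax":0,"ay":0,"az":0.349,"dx":-1.18,"dy":0.36,"dz":0,"hand":1},
  {"ax":0,"ay":0,"az":0.419,"dx":-1.42,"dy":0.37,"dz":0,"hand":1},
  {"ax":0,"ay":0,"az":0.489,"dx":-1.67,"dy":0.37,"dz":0,"hand":1},
  {"ax":0,"ay":0,"az":0.559,"dx":-1.91,"dy":0.35,"dz":0,"hand":1},
  {"ax":0,"ay":0,"az":0.62,"dx":-2.12,"dy":0.32,"dz":0,"hand":1},
  {"ax":0,"ay":0,"az":0.675,"dx":-2.31,"dy":0.28,"dz":0,"hand":1},
])

```text
clock: 6.7
eef_pos: [576.4, 30.3, 89.0]
tool_rot: [3.141, -0.0, 0.798]
force: [0.2, 0.5, -0.9]
width: -0.2
gripper_force: 0.0
```

```bash
python3 look.py pics/p3.png; python3 plan.py 5 15 1
```

```text
blue px 56
lever deg -60.20562929115765 extent -12.63723623429814 41.196313635865486
axis in tool [-14.9 -31.6] th now -48.480501944252104 z 88.9 f [-0.3 -0.2 -0.7]
az 0.087 dx -0.27 dy 0.16
```

View pics/p3.png

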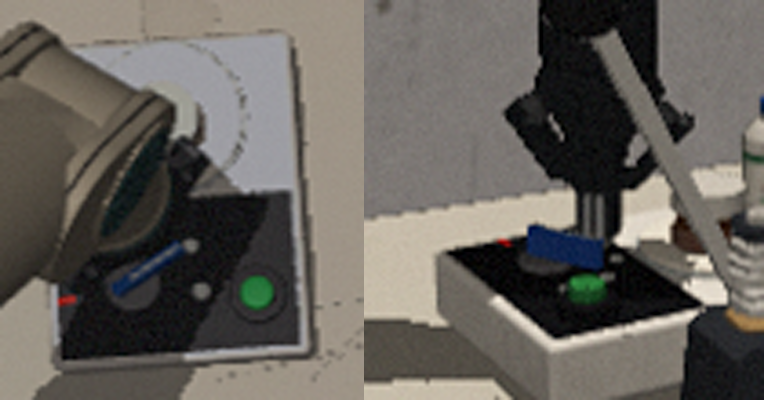

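The lever is at dot 4, measured at -60.2 deg, and the jar is undisturbed. I'll lift, then cross to above the button.

send_rows([
  {"ax":0,"ay":0,"az":0,"dx":0.1,"dy":0,"dz":-1,"hand":1},
  {"ax":0,"ay":0,"az":0,"dx":0.1,"dy":0,"dz":-3,"hand":1},
  {"ax":0,"ay":0,"az":0,"dx":0,"dy":0,"dz":-5,"hand":1},
  {"ax":0,"ay":0,"az":0,"dx":-1.5,"dy":0.4,"dz":-6,"hand":1},
  {"ax":0,"ay":0,"az":0,"dx":-4,"dy":1.1,"dz":-6,"hand":1},
  {"ax":0,"ay":0,"az":0,"dx":-6.5,"dy":1.8,"dz":-5,"hand":1},
  {"ax":0,"ay":0,"az":0,"dx":-8,"dy":2.3,"dz":-4,"hand":1},
  {"ax":0,"ay":0,"az":0,"dx":-8.25,"dy":2.33,"dz":-3,"hand":1},
  {"ax":0,"ay":0,"az":0,"dx":-8.25,"dy":2.33,"dz":-3,"hand":1},
  {"ax":0,"ay":0,"az":0,"dx":-8.25,"dy":2.33,"dz":-3,"hand":1},
])

```text
clock: 7.8
eef_pos: [535.6, -44.4, 118.9]
tool_rot: [-3.141, -0.0, 0.799]
force: [0.5, 0.3, 0.5]
width: -0.0
gripper_force: 0.0
```

```bash
python3 look.py pics/p4.png
python3 - <<'E'
from cell import *
s=read_state();print(s["eef_pos"].round(1) if hasattr(s["eef_pos"],'round') else s["eef_pos"],s["force"])
E
```

```text
blue px 0
[535.9 -44.3 119.1] [ 0.03792445  0.16265825 -0.04242426]Traceback (most recent call last):
  File "look.py", line 8, in <module>
    q=np.array([ray(d,i+x0,j+y0,84)[:2] for i,j in zip(u,v)])-[ax,ay]
      ~~~~~~~~~~~~~~~~~~~~~~~~~~~~~~~~~~~~~~~~~~~~~~~~~~~~~~~^~~~~~~~
ValueError: operands could not be broadcast together with shapes (0,) (2,)
```

The arm hides the lever from the top view here. The tool is centred over the button, so I'll go down to just above the expected contact height.

send_rows([
  {"ax":0,"ay":0,"az":0,"dx":0,"dy":0,"dz":1,"hand":1},
  {"ax":0,"ay":0,"az":0,"dx":0,"dy":0,"dz":1.8,"hand":1},
  {"ax":0,"ay":0,"az":0,"dx":0,"dy":0,"dz":2.2,"hand":1},
  {"ax":0,"ay":0,"az":0,"dx":0,"dy":0,"dz":2.4,"hand":1},
  {"ax":0,"ay":0,"az":0,"dx":0,"dy":0,"dz":2.5,"hand":1},
  {"ax":0,"ay":0,"az":0,"dx":0,"dy":0,"dz":2.5,"hand":1},
])

```text
clock: 8.45
eef_pos: [535.3, -44.6, 94.0]
tool_rot: [-3.141, -0.0, 0.798]
force: [-1.0, 2.2, 3.6]
width: 0.3
gripper_force: 1.6
```

send_rows([
  {"ax":0,"ay":0,"az":0,"dx":0,"dy":0,"dz":0.1,"hand":1},
  {"ax":0,"ay":0,"az":0,"dx":0,"dy":0,"dz":0.2,"hand":1},
  {"ax":0,"ay":0,"az":0,"dx":0,"dy":0,"dz":0.3,"hand":1},
  {"ax":0,"ay":0,"az":0,"dx":0,"dy":0,"dz":0.3,"hand":1},
])

```text
clock: 8.85
eef_pos: [535.4, -44.9, 92.5]
tool_rot: [-3.141, -0.002, 0.798]
force: [-4.4, 3.7, 17.0]
width: -0.3
gripper_force: 8.6
```

Run:
```python
from h import *
from cell import *
d=get_image("side");w=get_image("wrist")
print(proj(d,np.array([535.4,-44.9,73.5])))
cv2.imwrite("pics/press.png",np.hstack([cv2.resize(d["pixels"][160:240,230:310,::-1],(400,400),interpolation=cv2.INTER_CUBIC),cv2.resize(w["pixels"][200:420,80:300,::-1],(400,400),interpolation=cv2.INTER_CUBIC)]))
hsv=cv2.cvtColor(d["pixels"],cv2.COLOR_RGB2HSV);H,S,V=[hsv[...,i].astype(int) for i in range(3)]
for st,ce in blobs(((H>45)&(H<85)&(S>100)&(V>40))[170:230,230:310])[0]: print(st,ce+[230,170])
```

```text
[270.87058961 209.68528073]
[37 40  9  4 21] [271.0952381  211.47619048]
```

View pics/press.png

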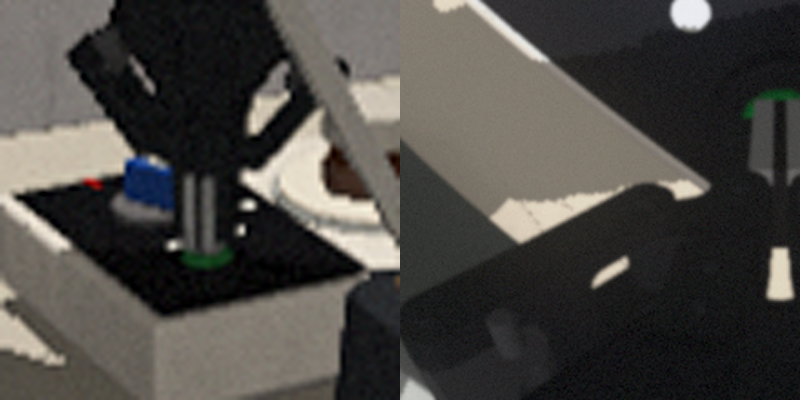

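The fingertips sit on the green cap, near crop (205,255) in the side view. The tip is at z of about 73.5 against an original cap top of about 80. With 17 N on a 4 N spring, that suggests it has bottomed. I'll add a small extra push to confirm, then retreat upwards.

send_rows([
  {"ax":0,"ay":0,"az":0,"dx":0,"dy":0,"dz":0.06,"hand":1},
  {"ax":0,"ay":0,"az":0,"dx":0,"dy":0,"dz":0.06,"hand":1},
  {"ax":0,"ay":0,"az":0,"dx":0,"dy":0,"dz":0.06,"hand":1},
])

```text
clock: 9.25
eef_pos: [535.4, -44.9, 92.4]
tool_rot: [-3.141, -0.002, 0.798]
force: [-5.3, 2.9, 21.6]
width: 0.1
gripper_force: 11.0
```

send_rows([
  {"ax":0,"ay":0,"az":0,"dx":0,"dy":0,"dz":-0.3,"hand":1},
  {"ax":0,"ay":0,"az":0,"dx":0,"dy":0,"dz":-0.8,"hand":1},
  {"ax":0,"ay":0,"az":0,"dx":0,"dy":0,"dz":-1.5,"hand":1},
  {"ax":0,"ay":0,"az":0,"dx":0,"dy":0,"dz":-4,"hand":1},
  {"ax":0,"ay":0,"az":0,"dx":0,"dy":0,"dz":-8,"hand":1},
  {"ax":0,"ay":0,"az":0,"dx":0,"dy":0,"dz":-12,"hand":1},
  {"ax":0,"ay":0,"az":0,"dx":-4,"dy":0,"dz":-15,"hand":1},
  {"ax":0,"ay":0,"az":0,"dx":-8,"dy":0,"dz":-16,"hand":1},
  {"ax":0,"ay":0,"az":0,"dx":-8,"dy":0,"dz":-16,"hand":1},
  {"ax":0,"ay":0,"az":0,"dx":-8,"dy":0,"dz":-16,"hand":1},
])

```text
clock: 10.25
eef_pos: [479.3, -103.3, 251.0]
tool_rot: [3.141, -0.001, 0.795]
force: [0.0, 1.1, -0.3]
width: 0.1
gripper_force: 0.0
```

```bash
python3 look.py pics/end.png
python3 - <<'E'
from h import *
from cell import *
d=get_image("side")
hsv=cv2.cvtColor(d["pixels"],cv2.COLOR_RGB2HSV);H,S,V=[hsv[...,i].astype(int) for i in range(3)]
for st,ce in blobs(((H>45)&(H<85)&(S>100)&(V>40))[170:230,230:310])[0]: print("green side",st,ce+[230,170])
print(read_state()["eef_pos"],read_state()["force"])
E
```

```text
blue px 68
lever deg -60.537644661496316 extent -12.622737666590089 42.568725994089355
green side [36 35 11  9 74] [270.54054054 208.93243243]
[ 479.98439719 -101.58389186  249.83128637] [ 0.32833115  0.35353687 -0.30139315]
```

View pics/end.png

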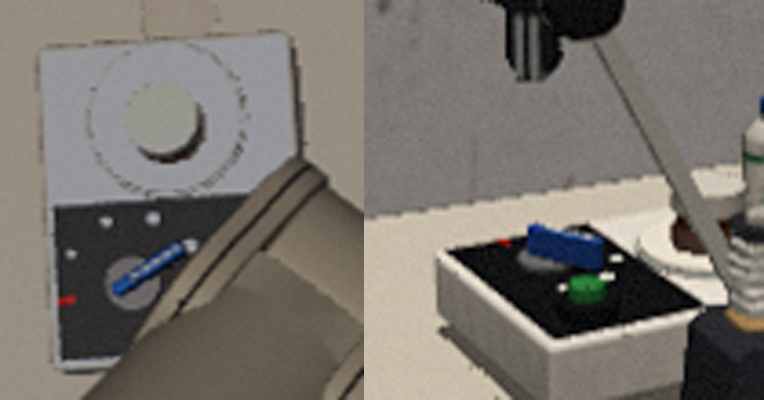

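The final view shows the lever on dot 4 (-60.5 deg), the button back at its original height (side row 205) and the jar unmoved. The extra push moved the button only 0.1 mm for 5 N more, which confirms it was fully in.

```bash
python3 -c "from cell import *; print(finish_job())"
```

```text
the job is handed in; nothing more can be done
None
```

The job is handed in at about 10 s: the lever was pushed three clicks, from speed 1 where it stood to speed 4 (-60.5 deg), then the start button was pressed fully in and came back up. The jar looks unmoved in the pictures; the vial, marker and timer were never approached, and I did not re-check them afterwards.

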